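# Unclamp a polished specimen and close it away in its case

## Robot

A 6-joint arm with a two-finger parallel gripper is mounted at the origin on the work surface. World frame = base frame: x ahead of the robot, y to its left, z up, the work surface at z = 0. Lengths are in m, angles in degrees, forces in N, time in s.
With the tool pointing down it reaches from about 0.3 to 0.875 m from the base axis. Payload 6.4 kg.
Tool frame: the origin (TCP) lies midway between the tips of the shut fingers; the grasp point (between the pads) lies 19 mm behind it; z points along the fingers, y is the line along which they close (so a half turn about z gives the same grasp; the last joint's range is limited). The gripper opens to 88 mm and grips with 3 to 60 N. Pads are 18 mm wide; open, the fingers measure 123 mm over their backs; the gripper's body (75 mm by 187 mm) begins 45 mm behind the grasp point.
Start: joints at [-83.039, 10.359, 92.074, -0, 77.567, -11.82], TCP at [0.185, -0.544, 0.239] pointing down, gripper open.
Joint ranges: [-171.53, 171.53], [-51.25, 118.39], [17.06, 147.69], [-65.23, 245.23], [0, 150.52], [-178.68, 178.68]. Speed limits (degrees/s): [147.25, 147.25, 172.46, 180, 180, 180].

## Interface

Orientations are given as a 3x3 rotation matrix whose columns are the frame's x, y, z axes.
In Python, from cell import telemetry, snapshot, calibration, job gives the robot as it stands. The module is installed in compiled form; this text tells all that it offers.
- The arm moves only by the tool arm_command, never from a script. Its argument "plan" is a list of rows, each an object of numbers: "dx", "dy", "dz": the shift along the world's x, y, z as a fraction of full scale; "rx", "ry", "rz": the turn, a rotation vector about the world's x, y, z as a fraction of full scale; "claw": the closure, from -1 (fully open) to 1 (shut). A call has 1 to 20 rows; each row shifts and turns the commanded pose from where the row before left it; what a row does not reach is not made up. Full scale, the value 1, is 0.75 m for a shift and 60 degrees for a turn. A row lasts 1/10 s, in which the tool goes at most 50 mm and 8.59 degrees, less where a joint would pass 70% of its speed; a pose out of reach is approached as far as the arm can. A call with a number of a shift or a turn outside -1 to 1 is refused whole. A call with a gripper value outside its range is refused whole. The fingers move at their own pace and stop on an object; "force" is the grip in N (left out, the last holds). Time passes only in rows, so rows that do not move let the fingers close. It gives the time, the measured TCP pose, the force, the opening and the grip force at its end, in the units of the state.
- telemetry.read_state(): the state, without advancing time (a new reading comes with each control period).
- snapshot(name): name is "side" or "top"; returns the picture (480x640x3 uint8, red, green, blue); there is no depth.
- calibration(name): a dict with "fx", "fy", "cx", "cy" (pixels), "R" (3x3) and "t" (3): a world point X has camera coordinates R X + t. Camera axes: x right, y down, z forward; pixel columns grow to the right and rows downward; lengths in m; the calibration is good to about 2 mm. A picture is of the moment at which its call begins. calibration takes no time and is no camera call.
- job.close_job(): hands the job in; it is judged then, once.
The state is a dict: "clock": time; "joint_positions": joint angles; "joint_velocities": joint speeds; "tau": joint torques, N m; "tool_pos": TCP position; "eef_rot": TCP orientation; "force": force on the tool from outside, world axes, zero at the start; "ft_torque": the same for the moment, N m; "finger_gap": opening from 0.0 (shut) to 1.0 (fully open); "gripper_force": force on a finger pad.
Only numpy, scipy, OpenCV 4.12 (cv2) and the standard library are available. Lean on these libraries where they do the work, as an engineer would, in place of code of your own. Each camera call takes 0.05 s, during which the arm holds its last target. There are 200 camera calls.

## Task

Slide the jaw of the specimen vise open and lift out the black polished specimen mount. Set it down gently (not dropped) in the empty well of the specimen case, flat and polished face up, then swing the lid over and press it fully shut so that it snaps past its catch. Leave the green mount in its own well, and do not disturb the objective or the bottle.

Things in the scene. Friction and masses are not known exactly. Their poses are not given: they have to be found in the camera images.
- vise: Low specimen vise fixed to the bench: dark steel bed, x -113 to +77 mm, y +-37.5 mm, 18 mm high. Origin: on the bench, under the sliding jaw's shut gripping face; x runs along the slide from sliding to fixed jaw. Fixed aluminium jaw: face at x = +40.5 mm, 60 mm wide, 28 mm long, top 36 mm above the bench. The mount stands on the bed between the jaws, at x = +20 mm.
- jaw (a joint): Opening of the vise's sliding jaw in m: 0 shut on the part, 0.035 fully open; it moves along the vise's -x and stays where left (4 N to move). Aluminium block 45 mm long, 50 mm wide, top 50 mm above the bench; a lip 30 mm wide hooks 5 mm over the mount's top rim while shut, so the jaw must open more than 10 mm, better 20, before the mount can come up.
- jaw_tab (a point): Middle of the top edge of the blue upright tab on the outer end of the sliding jaw: 12 mm thick along the slide, 30 mm wide, standing 35 mm above the jaw block (top 85 mm above the bench). Axes as the vise's.
- mount: The specimen to move: black resin disc 40 mm diameter, 24 mm high, about 90 g, with a small polished steel face in its top. Origin: centre of the underside; z up through the polished face.
- case: Grey case fixed to the bench, 130 (x) x 160 (y) x 40 mm high without lid, walls and floor 6 mm, open on top, blue lining. A partition along x, 6 mm thick, 30 mm high, makes two wells, each 118 (x) x 71 (y) mm. Origin: centre of the underside; x points to the hinge side (away from the robot at yaw 0). A sprung steel roller in the middle of its front (-x) wall is the lid's catch.
- well (a point): Centre of the floor of the empty well (the case's -y half), 6 mm above the bench. Axes as the case's.
- full_well (a point): Centre of the floor of the other well (the case's +y half), where the green mount is kept. Axes as the case's.
- lid (a joint): Angle of the case's cream lid in rad: 0 fully shut, 1.57 upright, 1.9 leaning back at its stop. The stiff hinge holds it where it is left. From about 0.09 the catch resists; about 10 N down at the front edge takes it past the catch (at about 0.035), and it then snaps to 0 and stays shut.
- lid_hinge (a point): Middle of the hinge line, along the case's y at the top of its back wall (40 mm above the bench). It turns with the lid: the lid plate runs 130 mm along its -x and 160 mm wide, its outer (upper) face at z = +8 mm; a 34 mm wide catch tongue hangs 20 mm down at the front end, to x = -145 mm.
- lid_press (a point): Middle of the orange patch on the lid's outer face, 113 mm from the hinge: the place to press; 48 mm above the bench with the lid shut. Turns with the lid.
- stored: Green resin mount, same size as the black one, already stored in the case's other well. Leave it. Origin: centre of the underside.
- objective: Steel microscope objective with a red ring standing on the bench, 32 mm diameter, 46 mm high. Bystander. Origin: centre of the underside.
- bottle: Amber bottle with white cap, 36 mm diameter, 85 mm high. Bystander. Origin: centre of the underside.
There are look-alikes about, which are no part of the job. Of the things that look like the case, the largest one is meant.

How it is judged (in metres and radians):
On the way, in this order (a step that is already met when the one before it is completed fails the run):
1. the vise jaw is slid open by more than 10 mm (value of joint jaw above 0.01 m), for 0.2 s.
2. the black mount stands flat on the floor of the empty well, released, face up, the lid still open (x of mount in the frame of well between -0.042 and 0.042 m and y of mount in the frame of well between -0.02 and 0.02 m and z of mount in the frame of well between -0.004 and 0.006 m and angle between mount's own z axis and vertical below 0.15 rad and contact force between mount and the fingers below 0.1 N and linear speed of mount below 0.03 m/s and value of joint lid above 0.3 rad), for 0.2 s.
At the end, for the whole second after the job is handed in: The lid is snapped shut (less than 0.015 rad), the black mount rests flat in the formerly empty well (underside within 6 mm of the floor, tilt under 0.15 rad, face up) and the green mount rests flat in its own well (x of mount in the frame of well between -0.042 and 0.042 m and y of mount in the frame of well between -0.02 and 0.02 m and z of mount in the frame of well between -0.004 and 0.006 m and angle between each of mount, stored's own z axis and vertical below 0.15 rad and x of stored in the frame of full_well between -0.042 and 0.042 m and y of stored in the frame of full_well between -0.02 and 0.02 m and z of stored in the frame of full_well between -0.004 and 0.006 m and value of joint lid below 0.015 rad and linear speed of each of mount, stored below 0.02 m/s); the robot touches nothing.
It fails at once if the black mount is dropped or thrown (faster than 0.6 m/s while the fingers do not touch it) (linear speed of mount above 0.6 m/s and contact force between mount and the fingers below 0.05 N).
It fails at once if the green mount is taken out of its well or tipped (z of stored in the frame of full_well above 0.02 m or angle between stored's own z axis and vertical above 0.6 rad).
It fails at once if the objective is knocked over or moved more than 30 mm (distance of objective from where it was at the start of the episode above 0.03 m or angle between objective's own z axis and vertical above 0.5 rad).
It fails at once if the bottle is knocked over or moved more than 30 mm (distance of bottle from where it was at the start of the episode above 0.03 m or angle between bottle's own z axis and vertical above 0.5 rad).
It also fails if it takes over 69 s, if anything falls off the work surface, if the arm or the gripper's body presses on something with over 40 N, if the wrist force passes 120 N, or if a joint passes its speed limit or range.

## Working session

There is one attempt and no reset: what is moved stays moved. The work goes in short steps, Python scripts to look and compute and a tool call to move; the robot and the scene stay as the last step left them, time stands still between calls to the robot, and variables do not carry over. Pictures are saved under pics/ and viewed, at most 10 in all, crops included, and the job is handed in when it is done.

Besides the shell and the picture viewer there is one more tool, called in YAML: its name, and indented under it one key for each argument. arm_command: Moves the arm, as the interface text tells. Its arguments: {"type":"object","properties":{"plan":{"type":"array","items":{"type":"object","properties":{"dx":{"type":"number"},"dy":{"type":"number"},"dz":{"type":"number"},"rx":{"type":"number"},"ry":{"type":"number"},"rz":{"type":"number"},"claw":{"type":"number"}}}},"force":{"type":"number"}},"required":["plan"]}

```bash
mkdir -p pics; cat > h.py <<'E'
import numpy as np, cv2
from cell import telemetry, snapshot, calibration, job
def ray(n,u,v):
    c=calibration(n);R=np.array(c["R"]);t=np.array(c["t"])
    return -R.T@t, R.T@np.array([(u-c["cx"])/c["fx"],(v-c["cy"])/c["fy"],1.])
def onz(n,u,v,z):
    o,d=ray(n,u,v); return o+d*(z-o[2])/d[2]
def proj(n,X):
    c=calibration(n);p=np.array(c["R"])@np.array(X)+np.array(c["t"])
    return np.round([c["fx"]*p[0]/p[2]+c["cx"],c["fy"]*p[1]/p[2]+c["cy"]],1)
def tri(a,b):
    (o,d),(p,e)=ray("top",*a),ray("side",*b)
    d=d/np.linalg.norm(d);e=e/np.linalg.norm(e)
    s=np.linalg.lstsq(np.c_[d,-e],p-o,rcond=None)[0]
    P,Q=o+d*s[0],p+e*s[1]; return (P+Q)/2,np.linalg.norm(P-Q)
def snap(n,f):
    im=snapshot(n); cv2.imwrite(f"pics/{f}.png",cv2.cvtColor(im,cv2.COLOR_RGB2BGR)); return im
E
python3 - <<'E'
from h import *
for n in("top","side"):
    snap(n,n+"0"); print(n,ray(n,320,240))
print(telemetry.read_state())
E
```

```text
top (array([0.26862899, 0.04104161, 1.1612165 ]), array([ 0.14973786, -0.03842651, -0.98816795]))
side (array([0.40592145, 0.79190258, 0.78790776]), array([ 0.03853252, -0.73328611, -0.67885869]))
{'clock': 0.1, 'joint_positions': array([-8.30393788e+01,  1.03967944e+01,  9.21244394e+01, -1.84962542e-03,
        7.75660416e+01, -1.18191776e+01]), 'joint_velocities': array([-0.11088373, -0.02125335, -0.05823677, -0.01601217,  0.04115472,
        0.00400378]), 'tau': array([ 1.76962085e-04, -4.34823596e+01, -3.42696834e+01,  7.03690108e-02,
        3.41101619e-02, -4.18204752e-05]), 'tool_pos': array([ 0.18506937, -0.54391218,  0.23792103]), 'eef_rot': array([[ 9.46760610e-01,  3.21938350e-01, -2.15889819e-04],
       [ 3.21938300e-01, -9.46759450e-01,  1.50819432e-03],
       [ 2.81149863e-04, -1.49740217e-03, -9.99998839e-01]]), 'force': array([-0.66534184,  0.47164134, -0.23210083]), 'ft_torque': array([ 0.03490294, -0.01195297,  0.02704069]), 'gripper_force': 0.0, 'finger_gap': 0.9974606479762175}
```

View pics/top0.png

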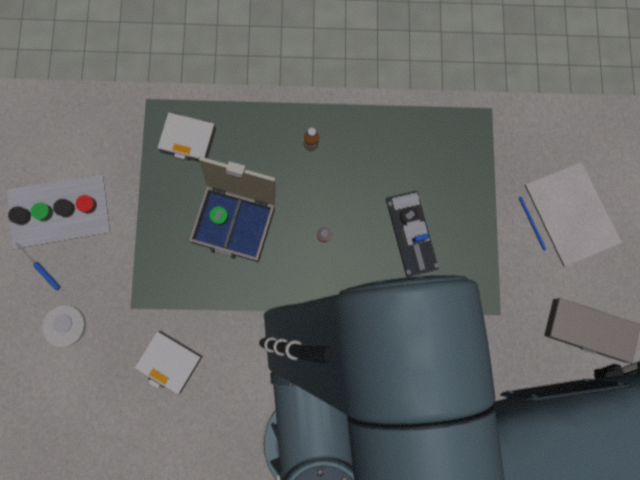

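View pics/side0.png

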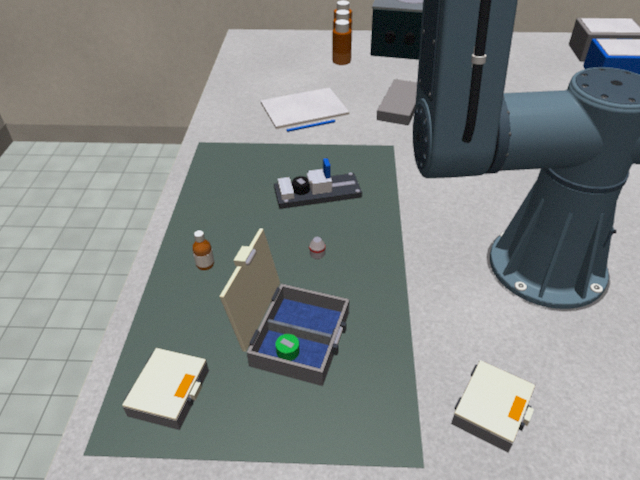

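The top view shows the open case at (232,222), its lid leaning back to (237,182), and the green mount at (219,214). The vise is at (412,235) with its blue tab at (421,238), the objective at (325,234) and the bottle at (312,138). In the side view the vise is at (318,185), the tab at (327,167) and the case at (300,332).

Candidates for the mount: the black disc in the vise, top (408,214) / side (301,185), and black discs on the tray at top (20,215) and (64,208). I choose the one in the vise. Candidates for the case: the open one at (232,222), and shut ones at (187,135) and (168,362). I choose the open one, which is the largest.

```bash
python3 - <<'E'
from h import *
a=cv2.imread("pics/top0.png");b=cv2.imread("pics/side0.png")
A=cv2.resize(a[180:285,375:450],None,fx=5.3,fy=5.3,interpolation=cv2.INTER_CUBIC)
B=cv2.resize(b[150:213,265:370],None,fx=3.8,fy=3.8,interpolation=cv2.INTER_CUBIC)
C=np.zeros((max(A.shape[0],B.shape[0]),A.shape[1]+B.shape[1],3),np.uint8)
C[:A.shape[0],:A.shape[1]]=A;C[:B.shape[0],A.shape[1]:]=B
cv2.imwrite("pics/vise.png",C);print(C.shape)
for n,i in(("top",a),("side",b)):
    h=cv2.cvtColor(i,cv2.COLOR_BGR2HSV)
    for nm,lo,hi in(("blue",(100,110,50),(125,255,255)),("green",(50,150,60),(75,255,255)),("orange",(5,150,40),(25,255,255)),("red",(170,90,50),(180,255,255))):
        m=cv2.inRange(h,lo,hi);k,l,s,c=cv2.connectedComponentsWithStats(m)
        print(n,nm,[(s[j].tolist(),c[j].round(1).tolist()) for j in range(1,k) if s[j,4]>15])
E
```

```text
(556, 797, 3)
top blue [([196, 194, 41, 52, 1038], [215.9, 220.8]), ([519, 197, 27, 53, 150], [532.0, 222.9]), ([229, 203, 40, 53, 1340], [248.3, 228.6]), ([414, 234, 15, 8, 78], [421.0, 237.5]), ([34, 262, 25, 28, 185], [46.0, 275.5])]
top green [([31, 204, 17, 15, 195], [39.4, 210.7]), ([210, 207, 18, 17, 179], [218.3, 215.1])]
top orange [([305, 133, 13, 11, 83], [311.2, 138.9]), ([173, 145, 17, 8, 91], [181.2, 148.4]), ([150, 370, 18, 14, 113], [158.4, 376.0])]
top red []
side blue [([584, 38, 56, 37, 949], [609.9, 59.1]), ([287, 120, 48, 11, 107], [310.2, 125.2]), ([323, 158, 8, 20, 121], [326.3, 166.9]), ([274, 299, 66, 35, 1385], [307.1, 315.8]), ([258, 330, 24, 27, 335], [269.3, 343.3]), ([292, 338, 36, 30, 652], [310.7, 352.5])]
side green [([276, 334, 23, 26, 416], [287.3, 347.1])]
side orange [([333, 9, 19, 55, 625], [341.4, 43.8]), ([193, 240, 18, 16, 217], [201.4, 247.8]), ([198, 265, 15, 5, 26], [205.4, 267.7]), ([175, 374, 19, 24, 221], [184.1, 385.4]), ([509, 396, 17, 25, 249], [516.8, 407.9])]
side red []
```

View pics/vise.png

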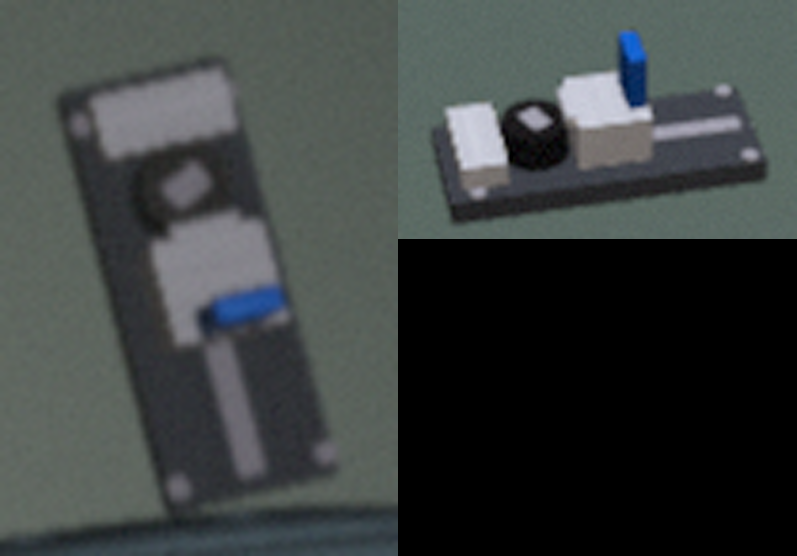

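The crop shows the black disc with its polished steel patch between the fixed jaw and the lip of the sliding jaw, so it is the right one. In crop pixels the steel face is at (187,185) top and (536,118) side, and the tab's top edge is near (248,298) top and (630,35) side.

```bash
python3 - <<'E'
from h import *
T=lambda x,y:(375+x/5.3-.4,180+y/5.3-.4)
S=lambda x,y:(265+(x-397)/3.8-.4,150+y/3.8-.4)
np.set_printoptions(precision=4,suppress=True)
print("face",tri(T(187,185),S(536,118)))
print("tabtop",tri(T(248,298),S(631,36)))
for nm,a,b in(("fj far-left",(92,97),(478,186)),):pass
print("fixed jaw top corners z36",[onz("top",*T(*p),.036)[:2] for p in((92,97),(222,70),(240,130),(110,160))])
print("fj side z36",[onz("side",*S(*p),.036)[:2] for p in((447,108),(493,104),(508,164),(460,170))])
print("bed top z18",[onz("top",*T(*p),.018)[:2] for p in((60,97),(222,60),(335,470),(172,512))])
print("bed side z18",[onz("side",*S(*p),.018)[:2] for p in((434,133),(454,206),(766,165),(735,90))])
a=cv2.imread("pics/top0.png");b=cv2.imread("pics/side0.png")
A=cv2.resize(a[150:265,185:285],None,fx=4,fy=4,interpolation=cv2.INTER_CUBIC)
B=cv2.resize(b[225:390,215:360],None,fx=2.7,fy=2.7,interpolation=cv2.INTER_CUBIC)
C=np.zeros((460,A.shape[1]+B.shape[1],3),np.uint8)
C[:A.shape[0],:A.shape[1]]=A;C[:B.shape[0],A.shape[1]:]=B
cv2.imwrite("pics/case.png",C);print(C.shape)
E
```

```text
face (array([ 0.4995, -0.2049,  0.0439]), np.float64(0.002186967949925233))
tabtop (array([ 0.4437, -0.2183,  0.0932]), np.float64(0.00101243088973655))
fixed jaw top corners z36 [array([ 0.5401, -0.166 ]), array([ 0.5534, -0.2227]), array([ 0.527 , -0.2301]), array([ 0.5125, -0.1736])]
fj side z36 [array([ 0.553 , -0.2233]), array([ 0.5259, -0.2281]), array([ 0.5125, -0.1706]), array([ 0.5396, -0.1641])]
bed top z18 [array([ 0.5441, -0.1553]), array([ 0.5625, -0.2269]), array([ 0.3824, -0.273 ]), array([ 0.363 , -0.2023])]
bed side z18 [array([ 0.5618, -0.2223]), array([ 0.5431, -0.1535]), array([ 0.3631, -0.1974]), array([ 0.3813, -0.2715])]
(460, 792, 3)
```

View pics/case.png

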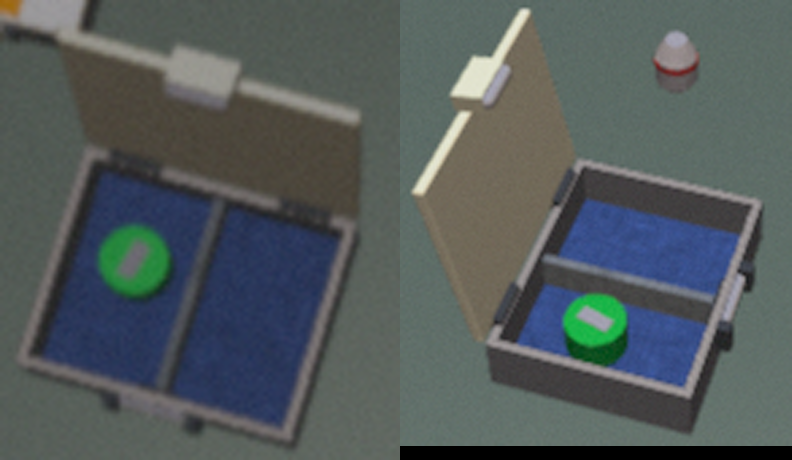

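The crop shows the rim corners at top (90,150), (357,222), (293,445), (20,362) and side (580,160), (762,203), (690,395), (488,345). The empty well is the right half in the top view. The lid's free corners are at top (62,35), (357,115) and side (417,190), (526,12).

```bash
python3 - <<'E'
from h import *
T=lambda x,y:(185+x/4-.4,150+y/4-.4)
S=lambda x,y:(215+(x-400)/2.7-.4,225+y/2.7-.4)
np.set_printoptions(precision=4,suppress=True)
t=[(90,150),(357,222),(293,445),(20,362)];s=[(488,345),(580,160),(762,203),(690,395)]
for p,q in zip(t,s):print(tri(T(*p),S(*q)),onz("top",*T(*p),.04)[:2],onz("side",*S(*q),.04)[:2])
print("lid",tri(T(62,35),S(417,190)),tri(T(357,115),S(526,12)))
print("green face",tri(T(134,257),S(595,317)))
print("partition top ends z30",onz("top",*T(218,203),.03),onz("top",*T(167,385),.03))
print("bottle",onz("top",311.2,138.9,.05),onz("side",204,264,0.0),"obj",onz("top",325,234,.03),onz("side",317,250,.01))
E
```

```text
(array([0.5551, 0.2557, 0.0383]), np.float64(0.0005770350627790705)) [0.5544 0.2554] [0.5551 0.2569]
(array([0.5151, 0.1032, 0.0394]), np.float64(0.0022706566175595072)) [0.5161 0.1031] [0.5139 0.1041]
(array([0.39  , 0.135 , 0.0362]), np.float64(0.0015849297673702675)) [0.3888 0.1348] [0.3908 0.1382]
(array([0.432 , 0.288 , 0.0402]), np.float64(8.748104191320229e-05)) [0.4321 0.2881] [0.432  0.2879]
lid (array([0.5819, 0.2479, 0.1686]), np.float64(0.0015677010154260152)) (array([0.542 , 0.0977, 0.1676]), np.float64(0.002409812005533773))
green face (array([0.4938, 0.2288, 0.0334]), np.float64(0.001273180312092426))
partition top ends z30 [0.5276 0.1831 0.03  ] [0.4223 0.2074 0.03  ]
bottle [0.6712 0.0215 0.05  ] [0.6789 0.0189 0.    ] obj [ 0.454  -0.0141  0.03  ] [ 0.4548 -0.0185  0.01  ]
```

Estimates: vise origin (0.480, -0.208) at yaw 14.4°, mount at (0.4995, -0.204), case centre (0.473, 0.196) at yaw -14.9°, and well centre (0.463, 0.159). First I move with shut fingers to just inside the tab.

arm_command:
  plan:
    - {"dx": 0.0266,"dy": 0.0316,"rz": -0.0052,"claw": 1}
    - {"dx": 0.0266,"dy": 0.0316,"rz": -0.0052,"claw": 1}
    - {"dx": 0.0266,"dy": 0.0316,"rz": -0.0052,"claw": 1}
    - {"dx": 0.0266,"dy": 0.0316,"rz": -0.0052,"claw": 1}
    - {"dx": 0.0266,"dy": 0.0316,"rz": -0.0052,"claw": 1}
    - {"dx": 0.0266,"dy": 0.0316,"rz": -0.0052,"claw": 1}
    - {"dx": 0.0266,"dy": 0.0316,"rz": -0.0052,"claw": 1}
    - {"dx": 0.0266,"dy": 0.0316,"rz": -0.0052,"claw": 1}
    - {"dx": 0.0266,"dy": 0.0316,"rz": -0.0052,"claw": 1}
    - {"dx": 0.0266,"dy": 0.0316,"rz": -0.0052,"claw": 1}
    - {"dx": 0.0266,"dy": 0.0316,"rz": -0.0052,"claw": 1}
    - {"dx": 0.0266,"dy": 0.0316,"rz": -0.0052,"claw": 1}
    - {"dx": 0.0266,"dy": 0.0316,"rz": -0.0052,"claw": 1}
    - {"dx": 0.0266,"dy": 0.0316,"rz": -0.0052,"claw": 1}
    - {"dz": -0.04,"claw": 1}
    - {"dz": -0.04,"claw": 1}
    - {"claw": 1}
    - {"claw": 1}

```text
$.plan[0]: bad value
```

```bash
python3 - <<'E'
from h import *
a=snap("top","top1");b=snap("side","side1");cv2.imwrite("pics/v1.png",cv2.cvtColor(np.hstack([cv2.resize(a[130:330,280:480],(400,400)),cv2.resize(b[30:230,220:420],(400,400))]),cv2.COLOR_RGB2BGR))
s=telemetry.read_state();print(s["clock"],s["tool_pos"],s["eef_rot"][:,1],s["finger_gap"],s["force"])
E
```

```text
0.2 [ 0.18510298 -0.54408521  0.23817756] [ 0.3219676  -0.94675014 -0.00101808] 1.0002575819212358 [-0.17190249  0.58135248 -0.4772284 ]
```

View pics/v1.png

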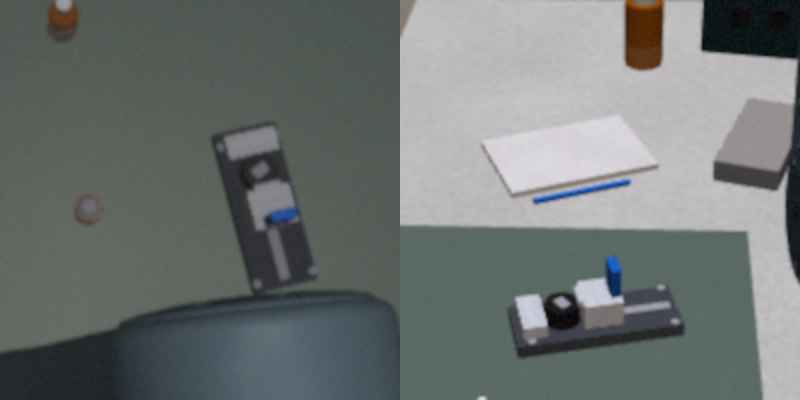

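The call was refused and the picture shows the scene unchanged, so I'll give every field in each row.

arm_command:
  force: 20
  plan:
    - {"dx": 0.0266,"dy": 0.0316,"dz": 0,"rx": 0,"ry": 0,"rz": -0.0052,"claw": 1}
    - {"dx": 0.0266,"dy": 0.0316,"dz": 0,"rx": 0,"ry": 0,"rz": -0.0052,"claw": 1}
    - {"dx": 0.0266,"dy": 0.0316,"dz": 0,"rx": 0,"ry": 0,"rz": -0.0052,"claw": 1}
    - {"dx": 0.0266,"dy": 0.0316,"dz": 0,"rx": 0,"ry": 0,"rz": -0.0052,"claw": 1}
    - {"dx": 0.0266,"dy": 0.0316,"dz": 0,"rx": 0,"ry": 0,"rz": -0.0052,"claw": 1}
    - {"dx": 0.0266,"dy": 0.0316,"dz": 0,"rx": 0,"ry": 0,"rz": -0.0052,"claw": 1}
    - {"dx": 0.0266,"dy": 0.0316,"dz": 0,"rx": 0,"ry": 0,"rz": -0.0052,"claw": 1}

```text
clock: 0.9
tool_pos: [0.3254, -0.3774, 0.2386]
eef_rot: [[0.958, 0.285, -0.0], [0.285, -0.958, 0.0], [0.0, -0.0, -1.0]]
force: [-0.6, -0.1, -0.4]
finger_gap: 0.387
gripper_force: 0.0
```

arm_command:
  plan:
    - {"dx": 0.0266,"dy": 0.0316,"dz": 0,"rx": 0,"ry": 0,"rz": -0.0052,"claw": 1}
    - {"dx": 0.0266,"dy": 0.0316,"dz": 0,"rx": 0,"ry": 0,"rz": -0.0052,"claw": 1}
    - {"dx": 0.0266,"dy": 0.0316,"dz": 0,"rx": 0,"ry": 0,"rz": -0.0052,"claw": 1}
    - {"dx": 0.0266,"dy": 0.0316,"dz": 0,"rx": 0,"ry": 0,"rz": -0.0052,"claw": 1}
    - {"dx": 0.0266,"dy": 0.0316,"dz": 0,"rx": 0,"ry": 0,"rz": -0.0052,"claw": 1}
    - {"dx": 0.0266,"dy": 0.0316,"dz": 0,"rx": 0,"ry": 0,"rz": -0.0052,"claw": 1}
    - {"dx": 0.0266,"dy": 0.0316,"dz": 0,"rx": 0,"ry": 0,"rz": -0.0052,"claw": 1}
    - {"dx": 0,"dy": 0,"dz": -0.05,"rx": 0,"ry": 0,"rz": 0,"claw": 1}
    - {"dx": 0,"dy": 0,"dz": -0.05,"rx": 0,"ry": 0,"rz": 0,"claw": 1}
    - {"dx": 0,"dy": 0,"dz": -0.05,"rx": 0,"ry": 0,"rz": 0,"claw": 1}
    - {"dx": 0,"dy": 0,"dz": 0,"rx": 0,"ry": 0,"rz": 0,"claw": 1}
    - {"dx": 0,"dy": 0,"dz": 0,"rx": 0,"ry": 0,"rz": 0,"claw": 1}

```text
clock: 2.1
tool_pos: [0.4643, -0.2125, 0.1264]
eef_rot: [[0.969, 0.249, -0.001], [0.249, -0.969, 0.001], [-0.001, -0.001, -1.0]]
force: [-0.2, -0.7, 0.5]
finger_gap: 0.007
gripper_force: 0.0
```

```bash
python3 - <<'E'
from h import *
a=snap("top","top2");b=snap("side","side2");cv2.imwrite("pics/v2.png",cv2.cvtColor(np.hstack([cv2.resize(a[130:330,310:510],(400,400)),cv2.resize(b[40:240,200:400],(400,400))]),cv2.COLOR_RGB2BGR))
E
```

```text
(no output)
```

View pics/v2.png

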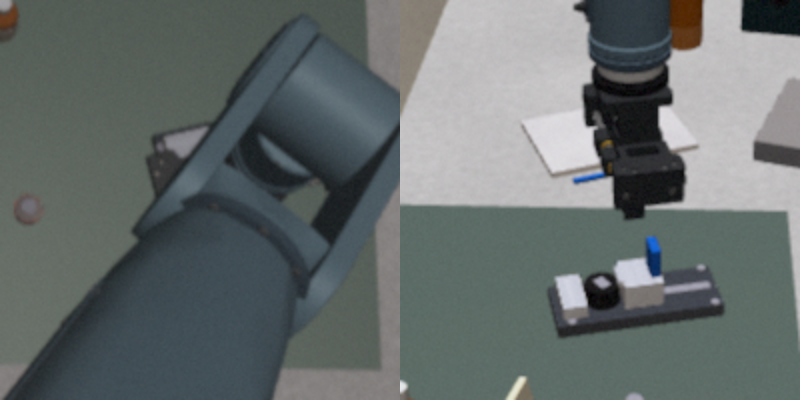

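The side view shows the shut fingers at crop (634,213), above the jaw block and on the mount side of the tab at (653,255). Next I lower and push the jaw open.

arm_command:
  plan:
    - {"dx": 0,"dy": 0,"dz": -0.042,"rx": 0,"ry": 0,"rz": 0,"claw": 1}
    - {"dx": 0,"dy": 0,"dz": -0.042,"rx": 0,"ry": 0,"rz": 0,"claw": 1}
    - {"dx": 0,"dy": 0,"dz": 0,"rx": 0,"ry": 0,"rz": 0,"claw": 1}
    - {"dx": -0.0058,"dy": -0.0015,"dz": 0,"rx": 0,"ry": 0,"rz": 0,"claw": 1}
    - {"dx": -0.0058,"dy": -0.0015,"dz": 0,"rx": 0,"ry": 0,"rz": 0,"claw": 1}
    - {"dx": -0.0058,"dy": -0.0015,"dz": 0,"rx": 0,"ry": 0,"rz": 0,"claw": 1}
    - {"dx": -0.0058,"dy": -0.0015,"dz": 0,"rx": 0,"ry": 0,"rz": 0,"claw": 1}
    - {"dx": -0.0058,"dy": -0.0015,"dz": 0,"rx": 0,"ry": 0,"rz": 0,"claw": 1}
    - {"dx": -0.0058,"dy": -0.0015,"dz": 0,"rx": 0,"ry": 0,"rz": 0,"claw": 1}
    - {"dx": -0.0058,"dy": -0.0015,"dz": 0,"rx": 0,"ry": 0,"rz": 0,"claw": 1}
    - {"dx": -0.0058,"dy": -0.0015,"dz": 0,"rx": 0,"ry": 0,"rz": 0,"claw": 1}
    - {"dx": 0,"dy": 0,"dz": 0,"rx": 0,"ry": 0,"rz": 0,"claw": 1}

```text
clock: 3.4
tool_pos: [0.4288, -0.2217, 0.063]
eef_rot: [[0.969, 0.249, -0.001], [0.249, -0.969, 0.0], [-0.001, -0.001, -1.0]]
force: [2.6, -0.7, 0.0]
finger_gap: 0.004
gripper_force: 1.1
```

```bash
python3 - <<'E'
from h import *
for n in("side0","side3"):
    i=cv2.imread("pics/side0.png") if n=="side0" else cv2.cvtColor(snap("side","side3"),cv2.COLOR_RGB2BGR)
    m=cv2.inRange(cv2.cvtColor(i,cv2.COLOR_BGR2HSV),(100,110,50),(125,255,255))[140:210,250:400]
    y,x=np.nonzero(m);u,v=x.max()+250,y.mean()+140;print(u,v,onz("side",u,v,.068))
E
```

```text
330 166.92561983471074 [ 0.43498288 -0.22466354  0.068     ]
343 171.54761904761904 [ 0.40597998 -0.20816294  0.068     ]
```

The jaw is open by about 29 mm. Next I go over the mount, open the fingers, descend and grip.

arm_command:
  force: 25
  plan:
    - {"dx": 0.0065,"dy": 0.0017,"dz": 0,"rx": 0,"ry": 0,"rz": 0,"claw": 1}
    - {"dx": 0,"dy": 0,"dz": 0.032,"rx": 0,"ry": 0,"rz": 0,"claw": 1}
    - {"dx": 0,"dy": 0,"dz": 0.032,"rx": 0,"ry": 0,"rz": 0,"claw": 1}
    - {"dx": 0.0293,"dy": 0.0077,"dz": 0,"rx": 0,"ry": 0,"rz": 0,"claw": -1}
    - {"dx": 0.0293,"dy": 0.0077,"dz": 0,"rx": 0,"ry": 0,"rz": 0,"claw": -1}
    - {"dx": 0.0293,"dy": 0.0077,"dz": 0,"rx": 0,"ry": 0,"rz": 0,"claw": -1}
    - {"dx": 0,"dy": 0,"dz": 0,"rx": 0,"ry": 0,"rz": 0,"claw": -1}
    - {"dx": 0,"dy": 0,"dz": 0,"rx": 0,"ry": 0,"rz": 0,"claw": -1}
    - {"dx": 0,"dy": 0,"dz": 0,"rx": 0,"ry": 0,"rz": 0,"claw": -1}
    - {"dx": 0,"dy": 0,"dz": 0,"rx": 0,"ry": 0,"rz": 0,"claw": -1}
    - {"dx": 0,"dy": 0,"dz": 0,"rx": 0,"ry": 0,"rz": 0,"claw": -1}
    - {"dx": 0,"dy": 0,"dz": 0,"rx": 0,"ry": 0,"rz": 0,"claw": -1}

```text
clock: 4.65
tool_pos: [0.5001, -0.2032, 0.1113]
eef_rot: [[0.969, 0.248, -0.0], [0.248, -0.969, 0.0], [-0.0, -0.0, -1.0]]
force: [0.1, 0.3, 0.6]
finger_gap: 0.798
gripper_force: 0.0
```

arm_command:
  force: 25
  plan:
    - {"dx": 0,"dy": 0,"dz": -0.0284,"rx": 0,"ry": 0,"rz": 0,"claw": -1}
    - {"dx": 0,"dy": 0,"dz": -0.0284,"rx": 0,"ry": 0,"rz": 0,"claw": -1}
    - {"dx": 0,"dy": 0,"dz": -0.0284,"rx": 0,"ry": 0,"rz": 0,"claw": -1}
    - {"dx": 0,"dy": 0,"dz": -0.0284,"rx": 0,"ry": 0,"rz": 0,"claw": -1}
    - {"dx": 0,"dy": 0,"dz": 0,"rx": 0,"ry": 0,"rz": 0,"claw": -1}
    - {"dx": 0,"dy": 0,"dz": 0,"rx": 0,"ry": 0,"rz": 0,"claw": 1}
    - {"dx": 0,"dy": 0,"dz": 0,"rx": 0,"ry": 0,"rz": 0,"claw": 1}
    - {"dx": 0,"dy": 0,"dz": 0,"rx": 0,"ry": 0,"rz": 0,"claw": 1}
    - {"dx": 0,"dy": 0,"dz": 0,"rx": 0,"ry": 0,"rz": 0,"claw": 1}
    - {"dx": 0,"dy": 0,"dz": 0,"rx": 0,"ry": 0,"rz": 0,"claw": 1}
    - {"dx": 0,"dy": 0,"dz": 0,"rx": 0,"ry": 0,"rz": 0,"claw": 1}
    - {"dx": 0,"dy": 0,"dz": 0,"rx": 0,"ry": 0,"rz": 0,"claw": 1}
    - {"dx": 0,"dy": 0,"dz": 0,"rx": 0,"ry": 0,"rz": 0,"claw": 1}
    - {"dx": 0,"dy": 0,"dz": 0,"rx": 0,"ry": 0,"rz": 0,"claw": 1}

```text
clock: 6.05
tool_pos: [0.5008, -0.2033, 0.0264]
eef_rot: [[0.969, 0.249, 0.001], [0.249, -0.969, -0.001], [0.0, 0.001, -1.0]]
force: [-0.5, -0.2, 2.6]
finger_gap: 0.444
gripper_force: 25.0
```

Gripped at about 39 mm. I lift, carry it over the case and turn about 60.7°.

arm_command:
  plan:
    - {"dx": 0,"dy": 0,"dz": 0.02,"rx": 0,"ry": 0,"rz": 0,"claw": 1}
    - {"dx": 0,"dy": 0,"dz": 0.053,"rx": 0,"ry": 0,"rz": 0,"claw": 1}
    - {"dx": 0,"dy": 0,"dz": 0.053,"rx": 0,"ry": 0,"rz": 0,"claw": 1}
    - {"dx": 0,"dy": 0,"dz": 0.053,"rx": 0,"ry": 0,"rz": 0,"claw": 1}
    - {"dx": 0,"dy": 0,"dz": 0.053,"rx": 0,"ry": 0,"rz": 0,"claw": 1}
    - {"dx": 0,"dy": 0,"dz": 0.053,"rx": 0,"ry": 0,"rz": 0,"claw": 1}
    - {"dx": -0.006,"dy": 0.0407,"dz": 0,"rx": 0,"ry": 0,"rz": 0.0843,"claw": 1}
    - {"dx": -0.006,"dy": 0.0407,"dz": 0,"rx": 0,"ry": 0,"rz": 0.0843,"claw": 1}
    - {"dx": -0.006,"dy": 0.0407,"dz": 0,"rx": 0,"ry": 0,"rz": 0.0843,"claw": 1}
    - {"dx": -0.006,"dy": 0.0407,"dz": 0,"rx": 0,"ry": 0,"rz": 0.0843,"claw": 1}
    - {"dx": -0.006,"dy": 0.0407,"dz": 0,"rx": 0,"ry": 0,"rz": 0.0843,"claw": 1}
    - {"dx": -0.006,"dy": 0.0407,"dz": 0,"rx": 0,"ry": 0,"rz": 0.0843,"claw": 1}
    - {"dx": -0.006,"dy": 0.0407,"dz": 0,"rx": 0,"ry": 0,"rz": 0.0843,"claw": 1}
    - {"dx": -0.006,"dy": 0.0407,"dz": 0,"rx": 0,"ry": 0,"rz": 0.0843,"claw": 1}
    - {"dx": -0.006,"dy": 0.0407,"dz": 0,"rx": 0,"ry": 0,"rz": 0.0843,"claw": 1}
    - {"dx": -0.006,"dy": 0.0407,"dz": 0,"rx": 0,"ry": 0,"rz": 0.0843,"claw": 1}
    - {"dx": -0.006,"dy": 0.0407,"dz": 0,"rx": 0,"ry": 0,"rz": 0.0843,"claw": 1}
    - {"dx": -0.006,"dy": 0.0407,"dz": 0,"rx": 0,"ry": 0,"rz": 0.0843,"claw": 1}
    - {"dx": 0,"dy": 0,"dz": 0,"rx": 0,"ry": 0,"rz": 0,"claw": 1}
    - {"dx": 0,"dy": 0,"dz": 0,"rx": 0,"ry": 0,"rz": 0,"claw": 1}

```text
clock: 8.05
tool_pos: [0.4459, 0.1637, 0.24]
eef_rot: [[0.256, 0.967, -0.0], [0.967, -0.256, -0.0], [-0.0, -0.0, -1.0]]
force: [-0.5, 0.6, -1.9]
finger_gap: 0.445
gripper_force: 25.0
```

```bash
python3 - <<'E'
from h import *
b=snap("side","side4");cv2.imwrite("pics/v4.png",cv2.cvtColor(cv2.resize(b[80:400,150:470],(600,600)),cv2.COLOR_RGB2BGR))
s=telemetry.read_state();print(proj("side",s["tool_pos"]),proj("side",[.4466,.1632,.006]),s["tool_pos"])
E
```

```text
[315.  223.1] [316.8 322.2] [0.4461324  0.16307024 0.23994702]
```

View pics/v4.png

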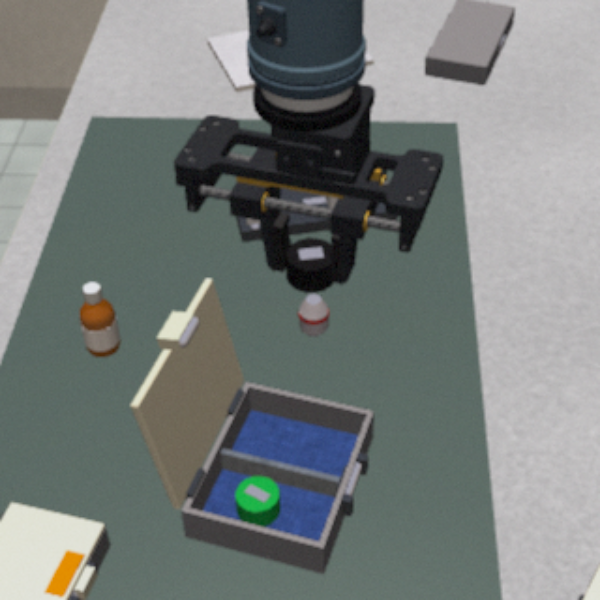

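The side view shows the black mount held flat with its face up, at crop (310,262), and the gripper body's long side along the case's x. To keep the body off the lid I tilt the gripper 5° towards the front, then descend.

arm_command:
  plan:
    - {"dx": 0.0034,"dy": -0.0007,"dz": 0,"rx": -0.0214,"ry": -0.0805,"rz": 0,"claw": 1}
    - {"dx": 0,"dy": 0,"dz": 0,"rx": 0,"ry": 0,"rz": 0,"claw": 1}
    - {"dx": 0,"dy": 0,"dz": -0.05,"rx": 0,"ry": 0,"rz": 0,"claw": 1}
    - {"dx": 0,"dy": 0,"dz": -0.05,"rx": 0,"ry": 0,"rz": 0,"claw": 1}
    - {"dx": 0,"dy": 0,"dz": -0.05,"rx": 0,"ry": 0,"rz": 0,"claw": 1}
    - {"dx": 0,"dy": 0,"dz": -0.05,"rx": 0,"ry": 0,"rz": 0,"claw": 1}
    - {"dx": 0,"dy": 0,"dz": -0.02,"rx": 0,"ry": 0,"rz": 0,"claw": 1}
    - {"dx": 0,"dy": 0,"dz": -0.02,"rx": 0,"ry": 0,"rz": 0,"claw": 1}
    - {"dx": 0,"dy": 0,"dz": -0.02,"rx": 0,"ry": 0,"rz": 0,"claw": 1}
    - {"dx": 0,"dy": 0,"dz": 0,"rx": 0,"ry": 0,"rz": 0,"claw": 1}
    - {"dx": 0,"dy": 0,"dz": 0,"rx": 0,"ry": 0,"rz": 0,"claw": 1}

```text
clock: 9.2
tool_pos: [0.4492, 0.1621, 0.0449]
eef_rot: [[0.258, 0.962, 0.083], [0.966, -0.257, -0.022], [-0.0, 0.086, -0.996]]
force: [-0.6, -0.5, -1.0]
finger_gap: 0.444
gripper_force: 25.0
```

```bash
python3 - <<'E'
from h import *
b=snap("side","side5");cv2.imwrite("pics/v5.png",cv2.cvtColor(cv2.resize(b[200:400,200:400],(600,600),interpolation=cv2.INTER_CUBIC),cv2.COLOR_RGB2BGR))
E
```

```text
(no output)
```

View pics/v5.png

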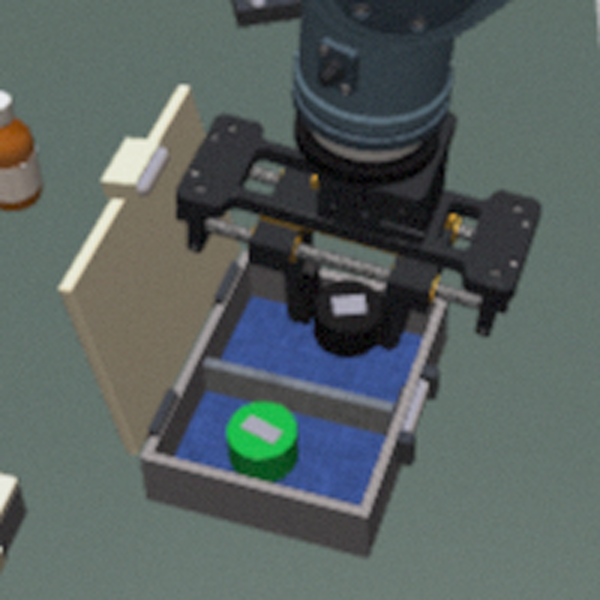

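The mount at crop (346,318) is inside the empty well, the fingers clear the front wall, and the body is clear of the lid. I descend slowly.

arm_command:
  plan:
    - {"dx": 0,"dy": 0,"dz": -0.01,"rx": 0,"ry": 0,"rz": 0,"claw": 1}
    - {"dx": 0,"dy": 0,"dz": -0.01,"rx": 0,"ry": 0,"rz": 0,"claw": 1}
    - {"dx": 0,"dy": 0,"dz": -0.008,"rx": 0,"ry": 0,"rz": 0,"claw": 1}
    - {"dx": 0,"dy": 0,"dz": -0.005,"rx": 0,"ry": 0,"rz": 0,"claw": 1}
    - {"dx": 0,"dy": 0,"dz": -0.003,"rx": 0,"ry": 0,"rz": 0,"claw": 1}
    - {"dx": 0,"dy": 0,"dz": 0,"rx": 0,"ry": 0,"rz": 0,"claw": 1}
    - {"dx": 0,"dy": 0,"dz": 0,"rx": 0,"ry": 0,"rz": 0,"claw": 1}

```text
clock: 9.95
tool_pos: [0.4491, 0.1628, 0.0178]
eef_rot: [[0.257, 0.963, 0.084], [0.966, -0.256, -0.022], [0.0, 0.087, -0.996]]
force: [-0.1, -0.3, -1.5]
finger_gap: 0.444
gripper_force: 25.0
```

arm_command:
  plan:
    - {"dx": 0,"dy": 0,"dz": -0.0015,"rx": 0,"ry": 0,"rz": 0,"claw": 1}
    - {"dx": 0,"dy": 0,"dz": 0,"rx": 0,"ry": 0,"rz": 0,"claw": 1}
    - {"dx": 0,"dy": 0,"dz": 0,"rx": 0,"ry": 0,"rz": 0,"claw": 1}

```text
clock: 10.25
tool_pos: [0.4491, 0.1628, 0.0167]
eef_rot: [[0.257, 0.963, 0.084], [0.966, -0.256, -0.022], [0.0, 0.087, -0.996]]
force: [0.3, -0.4, -1.3]
finger_gap: 0.446
gripper_force: 25.0
```

arm_command:
  plan:
    - {"dx": 0,"dy": 0,"dz": -0.0015,"rx": 0,"ry": 0,"rz": 0,"claw": 1}
    - {"dx": 0,"dy": 0,"dz": 0,"rx": 0,"ry": 0,"rz": 0,"claw": 1}
    - {"dx": 0,"dy": 0,"dz": 0,"rx": 0,"ry": 0,"rz": 0,"claw": 1}

```text
clock: 10.55
tool_pos: [0.4493, 0.1628, 0.0158]
eef_rot: [[0.257, 0.963, 0.085], [0.966, -0.256, -0.022], [0.0, 0.088, -0.996]]
force: [-0.6, 0.0, 4.0]
finger_gap: 0.447
gripper_force: 25.0
```

Contact with the floor (4 N). I release a little and check.

arm_command:
  force: 10
  plan:
    - {"dx": 0,"dy": 0,"dz": 0,"rx": 0,"ry": 0,"rz": 0,"claw": 0.05}
    - {"dx": 0,"dy": 0,"dz": 0,"rx": 0,"ry": 0,"rz": 0,"claw": 0}
    - {"dx": 0,"dy": 0,"dz": 0,"rx": 0,"ry": 0,"rz": 0,"claw": -0.05}
    - {"dx": 0,"dy": 0,"dz": 0,"rx": 0,"ry": 0,"rz": 0,"claw": -0.08}
    - {"dx": 0,"dy": 0,"dz": 0,"rx": 0,"ry": 0,"rz": 0,"claw": -0.08}
    - {"dx": 0,"dy": 0,"dz": 0,"rx": 0,"ry": 0,"rz": 0,"claw": -0.08}
    - {"dx": 0,"dy": 0,"dz": 0,"rx": 0,"ry": 0,"rz": 0,"claw": -0.08}

```text
clock: 11.25
tool_pos: [0.449, 0.1628, 0.0155]
eef_rot: [[0.257, 0.963, 0.084], [0.966, -0.256, -0.022], [-0.0, 0.087, -0.996]]
force: [0.8, -0.5, 0.5]
finger_gap: 0.537
gripper_force: 0.0
```

Released. I lift straight up, then untilt, turn the gripper and go behind the lid.

arm_command:
  plan:
    - {"dx": 0,"dy": 0,"dz": 0.008,"rx": 0,"ry": 0,"rz": 0,"claw": -0.08}
    - {"dx": 0,"dy": 0,"dz": 0.015,"rx": 0,"ry": 0,"rz": 0,"claw": -0.08}
    - {"dx": 0,"dy": 0,"dz": 0.03,"rx": 0,"ry": 0,"rz": 0,"claw": -0.08}
    - {"dx": 0,"dy": 0,"dz": 0.06,"rx": 0,"ry": 0,"rz": 0,"claw": -0.08}
    - {"dx": 0,"dy": 0,"dz": 0.06,"rx": 0,"ry": 0,"rz": 0,"claw": 1}
    - {"dx": 0,"dy": 0,"dz": 0.06,"rx": 0,"ry": 0,"rz": 0,"claw": 1}
    - {"dx": 0,"dy": 0,"dz": 0.06,"rx": 0,"ry": 0,"rz": 0,"claw": 1}
    - {"dx": 0,"dy": 0,"dz": 0.03,"rx": 0.0214,"ry": 0.0805,"rz": 0,"claw": 1}
    - {"dx": 0,"dy": 0,"dz": 0,"rx": 0,"ry": 0,"rz": 0,"claw": 1}

```text
clock: 12.15
tool_pos: [0.4521, 0.1628, 0.2633]
eef_rot: [[0.257, 0.966, 0.008], [0.966, -0.257, 0.001], [0.003, 0.008, -1.0]]
force: [0.5, -0.2, -0.1]
finger_gap: 0.108
gripper_force: 0.0
```

arm_command:
  plan:
    - {"dx": 0.0142,"dy": -0.0003,"dz": 0,"rx": 0,"ry": 0,"rz": -0.1,"claw": 1}
    - {"dx": 0.0142,"dy": -0.0003,"dz": 0,"rx": 0,"ry": 0,"rz": -0.1,"claw": 1}
    - {"dx": 0.0142,"dy": -0.0003,"dz": 0,"rx": 0,"ry": 0,"rz": -0.1,"claw": 1}
    - {"dx": 0.0142,"dy": -0.0003,"dz": 0,"rx": 0,"ry": 0,"rz": -0.1,"claw": 1}
    - {"dx": 0.0142,"dy": -0.0003,"dz": 0,"rx": 0,"ry": 0,"rz": -0.1,"claw": 1}
    - {"dx": 0.0142,"dy": -0.0003,"dz": 0,"rx": 0,"ry": 0,"rz": -0.1,"claw": 1}
    - {"dx": 0.0142,"dy": -0.0003,"dz": 0,"rx": 0,"ry": 0,"rz": -0.1,"claw": 1}
    - {"dx": 0.0142,"dy": -0.0003,"dz": 0,"rx": 0,"ry": 0,"rz": -0.1,"claw": 1}
    - {"dx": 0.0142,"dy": -0.0003,"dz": 0,"rx": 0,"ry": 0,"rz": -0.1,"claw": 1}
    - {"dx": 0.0142,"dy": -0.0003,"dz": 0,"rx": 0,"ry": 0,"rz": -0.1,"claw": 1}
    - {"dx": 0.0142,"dy": -0.0003,"dz": 0,"rx": 0,"ry": 0,"rz": -0.1,"claw": 1}
    - {"dx": 0.0142,"dy": -0.0003,"dz": 0,"rx": 0,"ry": 0,"rz": -0.1,"claw": 1}
    - {"dx": 0.0142,"dy": -0.0003,"dz": 0,"rx": 0,"ry": 0,"rz": -0.1,"claw": 1}
    - {"dx": 0.0142,"dy": -0.0003,"dz": 0,"rx": 0,"ry": 0,"rz": -0.1,"claw": 1}
    - {"dx": 0.0142,"dy": -0.0003,"dz": 0,"rx": 0,"ry": 0,"rz": -0.1,"claw": 1}
    - {"dx": 0,"dy": 0,"dz": 0,"rx": 0,"ry": 0,"rz": 0,"claw": 1}

```text
clock: 13.75
tool_pos: [0.6087, 0.1592, 0.2564]
eef_rot: [[0.966, -0.258, -0.001], [-0.258, -0.966, -0.001], [-0.001, 0.001, -1.0]]
force: [-0.3, 0.8, 0.3]
finger_gap: 0.005
gripper_force: 0.0
```

```bash
python3 - <<'E'
from h import *
b=snap("side","side6");cv2.imwrite("pics/v6.png",cv2.cvtColor(cv2.resize(b[180:390,190:400],(600,600),interpolation=cv2.INTER_CUBIC),cv2.COLOR_RGB2BGR))
s=telemetry.read_state();print(proj("side",s["tool_pos"]))
E
```

```text
[206.5 210.8]
```

View pics/v6.png

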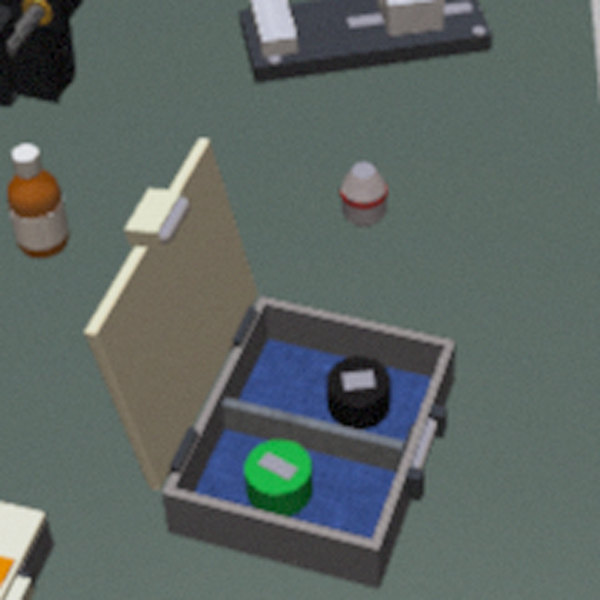

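The black mount at crop (358,390) sits flat and face up in the empty well, and the green one at (278,475) is unmoved. The lid leans back, and the gripper is behind it. Next I lower behind the lid and swing it over along an arc.

arm_command:
  plan:
    - {"dx": 0,"dy": 0,"dz": -0.054,"rx": 0,"ry": 0,"rz": 0,"claw": 1}
    - {"dx": 0,"dy": 0,"dz": -0.054,"rx": 0,"ry": 0,"rz": 0,"claw": 1}
    - {"dx": 0,"dy": 0,"dz": -0.054,"rx": 0,"ry": 0,"rz": 0,"claw": 1}
    - {"dx": -0.0151,"dy": 0.004,"dz": 0,"rx": 0,"ry": 0,"rz": 0,"claw": 1}
    - {"dx": -0.0151,"dy": 0.004,"dz": 0,"rx": 0,"ry": 0,"rz": 0,"claw": 1}
    - {"dx": -0.0151,"dy": 0.004,"dz": 0,"rx": 0,"ry": 0,"rz": 0,"claw": 1}
    - {"dx": -0.0151,"dy": 0.004,"dz": 0,"rx": 0,"ry": 0,"rz": 0,"claw": 1}
    - {"dx": -0.0151,"dy": 0.004,"dz": 0,"rx": 0,"ry": 0,"rz": 0,"claw": 1}
    - {"dx": -0.0151,"dy": 0.004,"dz": 0,"rx": 0,"ry": 0,"rz": 0,"claw": 1}

```text
clock: 14.7
tool_pos: [0.541, 0.1779, 0.1381]
eef_rot: [[0.967, -0.257, 0.004], [-0.257, -0.967, 0.0], [0.004, -0.001, -1.0]]
force: [2.3, 0.5, 1.6]
finger_gap: 0.003
gripper_force: 1.0
```

```bash
python3 - <<'E'
from h import *
P=onz("side",315.3,313,.03);d=P[:2]-[.4630,.1588];print("mount in well",d@[.9664,-.2571],d@[.2571,.9664])
d=telemetry.read_state()["tool_pos"];q=d[:2]-[.5357,.1793];print("xi",q@[.9664,-.2571],"y",q@[.2571,.9664],"zeta",d[2]-.04)
E
```

```text
mount in well -0.01438916856020498 -0.00036325132872487104
xi 0.0054561816568885315 y -1.1995297909925684e-05 zeta 0.09808097617734671
```

arm_command:
  plan:
    - {"dx": -0.0151,"dy": 0.004,"dz": 0,"rx": 0,"ry": 0,"rz": 0,"claw": 1}
    - {"dx": -0.0151,"dy": 0.004,"dz": 0,"rx": 0,"ry": 0,"rz": 0,"claw": 1}
    - {"dx": -0.0146,"dy": 0.0039,"dz": -0.0042,"rx": 0,"ry": 0,"rz": 0,"claw": 1}
    - {"dx": -0.0146,"dy": 0.0039,"dz": -0.0042,"rx": 0,"ry": 0,"rz": 0,"claw": 1}
    - {"dx": -0.0146,"dy": 0.0039,"dz": -0.0042,"rx": 0,"ry": 0,"rz": 0,"claw": 1}
    - {"dx": -0.0122,"dy": 0.0033,"dz": -0.0109,"rx": 0,"ry": 0,"rz": 0,"claw": 1}
    - {"dx": -0.0122,"dy": 0.0033,"dz": -0.0109,"rx": 0,"ry": 0,"rz": 0,"claw": 1}
    - {"dx": -0.0122,"dy": 0.0033,"dz": -0.0109,"rx": 0,"ry": 0,"rz": 0,"claw": 1}
    - {"dx": -0.0062,"dy": 0.0017,"dz": -0.0111,"rx": 0,"ry": 0,"rz": 0,"claw": 1}
    - {"dx": -0.0062,"dy": 0.0017,"dz": -0.0111,"rx": 0,"ry": 0,"rz": 0,"claw": 1}
    - {"dx": -0.0062,"dy": 0.0017,"dz": -0.0111,"rx": 0,"ry": 0,"rz": 0,"claw": 1}
    - {"dx": 0,"dy": 0,"dz": 0,"rx": 0,"ry": 0,"rz": 0,"claw": 1}

```text
clock: 15.9
tool_pos: [0.4422, 0.2034, 0.0757]
eef_rot: [[0.966, -0.257, -0.003], [-0.257, -0.966, -0.0], [-0.003, 0.001, -1.0]]
force: [0.7, 0.1, -1.1]
finger_gap: 0.008
gripper_force: 0.0
```

```bash
python3 - <<'E'
from h import *
snap("side","side7")
d=telemetry.read_state()["tool_pos"];q=d[:2]-[.5357,.1793];print("xi",q@[.9664,-.2571],"y",q@[.2571,.9664],"zeta",d[2]-.04)
E
```

```text
xi -0.09578692453664008 y -0.0005629783142352032 zeta 0.03642267620961218
```

arm_command:
  plan:
    - {"dx": -0.0039,"dy": 0.001,"dz": -0.0107,"rx": 0,"ry": 0,"rz": 0,"claw": 1}
    - {"dx": -0.0039,"dy": 0.001,"dz": -0.0107,"rx": 0,"ry": 0,"rz": 0,"claw": 1}
    - {"dx": -0.003,"dy": 0.0008,"dz": -0.006,"rx": 0,"ry": 0,"rz": 0,"claw": 1}
    - {"dx": 0,"dy": 0,"dz": -0.005,"rx": 0,"ry": 0,"rz": 0,"claw": 1}
    - {"dx": 0,"dy": 0,"dz": -0.004,"rx": 0,"ry": 0,"rz": 0,"claw": 1}
    - {"dx": 0,"dy": 0,"dz": 0,"rx": 0,"ry": 0,"rz": 0,"claw": 1}

```text
clock: 16.55
tool_pos: [0.4351, 0.2055, 0.0493]
eef_rot: [[0.966, -0.257, -0.001], [-0.257, -0.966, -0.0], [-0.001, 0.001, -1.0]]
force: [0.1, -0.5, 1.0]
finger_gap: 0.007
gripper_force: 0.0
```

arm_command:
  plan:
    - {"dx": 0,"dy": 0,"dz": -0.002,"rx": 0,"ry": 0,"rz": 0,"claw": 1}
    - {"dx": 0,"dy": 0,"dz": -0.0015,"rx": 0,"ry": 0,"rz": 0,"claw": 1}
    - {"dx": 0,"dy": 0,"dz": 0,"rx": 0,"ry": 0,"rz": 0,"claw": 1}
    - {"dx": 0,"dy": 0,"dz": 0,"rx": 0,"ry": 0,"rz": 0,"claw": 1}

```text
clock: 16.95
tool_pos: [0.4355, 0.2055, 0.0484]
eef_rot: [[0.967, -0.257, -0.001], [-0.257, -0.967, -0.0], [-0.001, 0.001, -1.0]]
force: [-5.9, -2.3, 15.2]
finger_gap: 0.004
gripper_force: 7.5
```

arm_command:
  plan:
    - {"dx": 0,"dy": 0,"dz": -0.002,"rx": 0,"ry": 0,"rz": 0,"claw": 1}
    - {"dx": 0,"dy": 0,"dz": 0,"rx": 0,"ry": 0,"rz": 0,"claw": 1}
    - {"dx": 0,"dy": 0,"dz": 0,"rx": 0,"ry": 0,"rz": 0,"claw": 1}

```text
clock: 17.25
tool_pos: [0.4356, 0.2056, 0.0482]
eef_rot: [[0.967, -0.256, -0.001], [-0.256, -0.967, -0.001], [-0.001, 0.001, -1.0]]
force: [-11.8, -3.2, 29.8]
finger_gap: 0.005
gripper_force: 14.7
```

At 30 N the lid stays firm at 48.2 mm, which is its shut height. I lift clear and check.

arm_command:
  plan:
    - {"dx": 0,"dy": 0,"dz": 0.006,"rx": 0,"ry": 0,"rz": 0,"claw": 1}
    - {"dx": 0,"dy": 0,"dz": 0.05,"rx": 0,"ry": 0,"rz": 0,"claw": 1}
    - {"dx": 0,"dy": 0,"dz": 0.06,"rx": 0,"ry": 0,"rz": 0,"claw": 1}
    - {"dx": 0,"dy": -0.06,"dz": 0.06,"rx": 0,"ry": 0,"rz": 0,"claw": 1}
    - {"dx": 0,"dy": -0.06,"dz": 0.05,"rx": 0,"ry": 0,"rz": 0,"claw": 1}
    - {"dx": 0,"dy": -0.06,"dz": 0,"rx": 0,"ry": 0,"rz": 0,"claw": 1}
    - {"dx": 0,"dy": -0.06,"dz": 0,"rx": 0,"ry": 0,"rz": 0,"claw": 1}
    - {"dx": 0,"dy": 0,"dz": 0,"rx": 0,"ry": 0,"rz": 0,"claw": 1}
    - {"dx": 0,"dy": 0,"dz": 0,"rx": 0,"ry": 0,"rz": 0,"claw": 1}

```text
clock: 18.15
tool_pos: [0.4357, 0.0411, 0.2002]
eef_rot: [[0.966, -0.26, -0.0], [-0.26, -0.966, 0.001], [-0.0, -0.0, -1.0]]
force: [0.7, 0.5, -0.4]
finger_gap: 0.006
gripper_force: 0.0
```

```bash
python3 - <<'E'
from h import *
b=snap("side","side8");t=snap("top","top8");cv2.imwrite("pics/v8.png",cv2.cvtColor(np.hstack([cv2.resize(b[230:400,190:360],(480,480),interpolation=cv2.INTER_CUBIC),cv2.resize(t[120:280,170:265],(285,480),interpolation=cv2.INTER_CUBIC)]),cv2.COLOR_RGB2BGR))
C=np.array([.4729,.196]);x=np.array([.9664,-.2571]);pt=C+.065*x-.113*x
print("patch shut",proj("side",[*pt,.048]),"at .09rad",proj("side",[*pt,.058]))
h=cv2.cvtColor(b,cv2.COLOR_RGB2HSV);m=cv2.inRange(h,(5,150,40),(25,255,255))[270:400,220:380]
k,l,s,c=cv2.connectedComponentsWithStats(m);print([(c[j]+[220,270],s[j,4]) for j in range(1,k)])
E
```

```text
patch shut [327.2 327.8] at .09rad [327.2 324. ]
[(array([326.52971576, 327.72868217]), np.int32(387))]
```

View pics/v8.png

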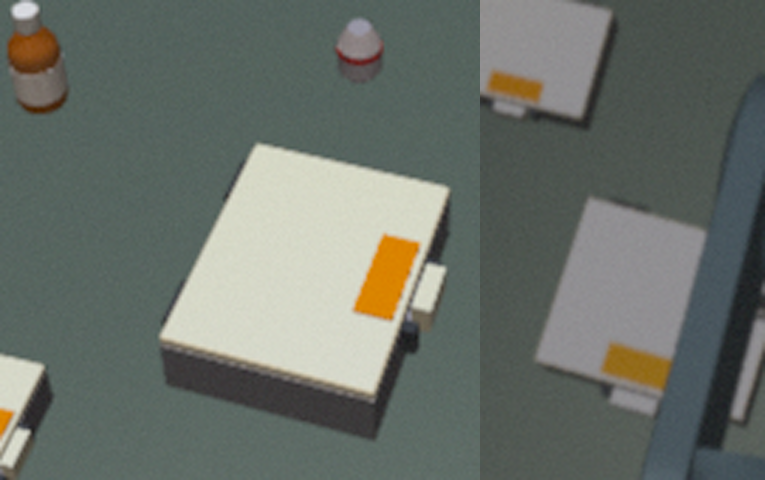

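The lid is flush on the case. Its orange patch is at (326.5,327.7), against (327.2,327.8) computed for fully shut. The bottle and objective are undisturbed, so I hand in.

```bash
python3 -c "
from cell import job; print(job.close_job())"
```

```text
the job is handed in; nothing more can be done
None
```

The job is handed in; no verdict came back, but my last checks showed the black mount flat and face up in the empty well, the green mount in its own well, the lid firm at its shut height under 30 N, and the bottle and objective undisturbed.

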